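# Release the latched mode key

## Task

One of the four identical mode keys on the grey control housing is stuck latched down. With the fingertips tap each key lightly, one after another from left to right, to feel which one it is, pushing none of them in and releasing nothing yet; then press the latched key fully down so that it springs up level with the others, and take the hand away. Do not push a raised key in, do not press hard, and leave the loose things around the housing where they are: nothing is picked up.

Things in the scene. Friction and masses are not known exactly. Their poses are not given: they have to be found in the camera images.
- key_bank: grey control housing with a dark face plate, fixed to the bench, 90 (x) x 240 (y) x 42 mm tall, with four identical off-white keys in a row along its own y. Origin: centre of its underside; z up, x towards its back, y towards its left end as the robot sees it.
- place_1 (a point): fixed point of the housing: centre of the top face of the leftmost key when that key stands fully up, 62 mm above the bench. Key places are 50 mm apart; place_1 is the left end (+y of key_bank).
- place_2 (a point): fixed point of the housing: centre of the top face of the second from the left key when that key stands fully up, 62 mm above the bench. Key places are 50 mm apart; place_1 is the left end (+y of key_bank).
- place_3 (a point): fixed point of the housing: centre of the top face of the third from the left key when that key stands fully up, 62 mm above the bench. Key places are 50 mm apart; place_1 is the left end (+y of key_bank).
- place_4 (a point): fixed point of the housing: centre of the top face of the rightmost key when that key stands fully up, 62 mm above the bench. Key places are 50 mm apart; place_1 is the left end (+y of key_bank).
- key_a: one of four identical off-white keys, top 30 (x) x 26 (y) mm; its letter does not tell its place in the row. Origin: centre of its top face. Slides straight down, 9.5 mm at most, in a black collar (rim 46 mm above the bench). Raised: top at 62 mm, starts to give at 1.5 N, then 0.3 N per mm, returns when let go. Latched: top at 58 mm, hard up to 2.7 N; pressed to the bottom (under 8 N) it lets go and springs up.
- key_b: one of four identical off-white keys, top 30 (x) x 26 (y) mm; its letter does not tell its place in the row. Origin: centre of its top face. Slides straight down, 9.5 mm at most, in a black collar (rim 46 mm above the bench). Raised: top at 62 mm, starts to give at 1.5 N, then 0.3 N per mm, returns when let go. Latched: top at 58 mm, hard up to 2.7 N; pressed to the bottom (under 8 N) it lets go and springs up.
- key_c: one of four identical off-white keys, top 30 (x) x 26 (y) mm; its letter does not tell its place in the row. Origin: centre of its top face. Slides straight down, 9.5 mm at most, in a black collar (rim 46 mm above the bench). Raised: top at 62 mm, starts to give at 1.5 N, then 0.3 N per mm, returns when let go. Latched: top at 58 mm, hard up to 2.7 N; pressed to the bottom (under 8 N) it lets go and springs up.
- key_d: one of four identical off-white keys, top 30 (x) x 26 (y) mm; its letter does not tell its place in the row. Origin: centre of its top face. Slides straight down, 9.5 mm at most, in a black collar (rim 46 mm above the bench). Raised: top at 62 mm, starts to give at 1.5 N, then 0.3 N per mm, returns when let go. Latched: top at 58 mm, hard up to 2.7 N; pressed to the bottom (under 8 N) it lets go and springs up.
- black_machine: fixed obstacle: tall black coffee machine standing on the bench to the right of the housing, reaching from the bench's front edge to its back, about 0.27 m wide and 0.4 m tall (a low tray at its front). Origin: centre of its underside. Pass in front of it.
- hanging_lead: fixed obstacle: stiff black lead, about 10 mm thick, hanging straight down from above past the front edge of the bench; from the floor up to 1.27 m above the bench it stands near x = 0.39, y = 0.04 (its body origin lies elsewhere). The whole arm must pass on the robot's side of it.
- yellow_driver: bystander, loose: stubby screwdriver with a yellow handle, 30 x 88 x 30 mm, lying. To be left where it is.
- solder_spool: bystander, loose: small spool of solder wire, 52 mm across, 35 mm tall, standing. To be left where it is.
- rubber_gasket: bystander, loose: beige ring gasket, 58 mm across, 9 mm thick. To be left where it is.
- valve: bystander, loose: cream solenoid valve, 40 x 55 x 21 mm. To be left where it is.
- blue_cap: bystander, loose: ribbed blue screw cap, 24 mm across, 14 mm tall. To be left where it is.
- flat_spanner: bystander, loose: small flat spanner, 20 x 126 x 5 mm. To be left where it is.

How it is judged (in metres and radians):
On the way, in this order (a step that is already met when the one before it is completed fails the run):
1. the leftmost key is tapped with the fingers (((horizontal distance between key_a and place_1 below 0.012 m and contact force between the fingers and key_a above 0.3 N) or (horizontal distance between key_b and place_1 below 0.012 m and contact force between the fingers and key_b above 0.3 N) or (horizontal distance between key_c and place_1 below 0.012 m and contact force between the fingers and key_c above 0.3 N) or (horizontal distance between key_d and place_1 below 0.012 m and contact force between the fingers and key_d above 0.3 N))), for 0.02 s.
2. the second key is tapped with the fingers (((horizontal distance between key_a and place_2 below 0.012 m and contact force between the fingers and key_a above 0.3 N) or (horizontal distance between key_b and place_2 below 0.012 m and contact force between the fingers and key_b above 0.3 N) or (horizontal distance between key_c and place_2 below 0.012 m and contact force between the fingers and key_c above 0.3 N) or (horizontal distance between key_d and place_2 below 0.012 m and contact force between the fingers and key_d above 0.3 N))), for 0.02 s.
3. the third key is tapped with the fingers (((horizontal distance between key_a and place_3 below 0.012 m and contact force between the fingers and key_a above 0.3 N) or (horizontal distance between key_b and place_3 below 0.012 m and contact force between the fingers and key_b above 0.3 N) or (horizontal distance between key_c and place_3 below 0.012 m and contact force between the fingers and key_c above 0.3 N) or (horizontal distance between key_d and place_3 below 0.012 m and contact force between the fingers and key_d above 0.3 N))), for 0.02 s.
4. the rightmost key is tapped with the fingers (((horizontal distance between key_a and place_4 below 0.012 m and contact force between the fingers and key_a above 0.3 N) or (horizontal distance between key_b and place_4 below 0.012 m and contact force between the fingers and key_b above 0.3 N) or (horizontal distance between key_c and place_4 below 0.012 m and contact force between the fingers and key_c above 0.3 N) or (horizontal distance between key_d and place_4 below 0.012 m and contact force between the fingers and key_d above 0.3 N))), for 0.02 s.
5. the latched key is released: all four keys stand up (z of each of key_a, key_b, key_c, key_d in the frame of key_bank above 0.0605 m), for 0.2 s.
At the end, for the whole second after the job is handed in: All four keys stand fully up (within 1.5 mm) and at rest (all of step 5 and linear speed of each of key_a, key_b, key_c, key_d below 0.01 m/s); the robot touches nothing.
It fails at once if a raised key is pushed in by more than 7 mm (distance of any of key_a, key_b, key_c, key_d from where it was at the start of the episode above 0.007 m).
It fails at once if the robot presses on a key with more than 40 N (contact force between any of the arm, the fingers and key_a above 40 N or contact force between any of the arm, the fingers and key_b above 40 N or contact force between any of the arm, the fingers and key_c above 40 N or contact force between any of the arm, the fingers and key_d above 40 N).
It fails at once if a loose thing is moved by more than 15 mm or lifted (distance of any of yellow_driver, solder_spool, rubber_gasket, valve, blue_cap, flat_spanner from where it was at the start of the episode above 0.015 m).
It also fails if it takes over 58 s, if anything falls off the work surface, if the arm or the gripper's body presses on something with over 40 N, if the wrist force passes 120 N, or if a joint passes its speed limit or range.

## Robot

A 6-joint arm with a two-finger parallel gripper is mounted at the origin on a cart in front of the work surface, level with it; the furniture and walls round the work are solid. World frame = base frame: x ahead of the robot, y to its left, z up, the work surface at z = 0. Lengths are in mm, angles in rad, forces in N, time in s.
With the tool pointing down it reaches from about 350 to 925 mm from the base axis. Payload 6.4 kg.
Tool frame: the origin (TCP) lies at the centre of the arm's flange, where the gripper is bolted on; the fingertips stand 173 mm ahead of it and the grasp point (between the pads) lies 155 mm ahead of it; z points along the fingers, y is the line along which they close (so a half turn about z gives the same grasp; the last joint's range is limited). The gripper opens to 85 mm and grips with 20 to 120 N. Pads are 22 mm wide; open, the fingers measure 114 mm over their backs; the gripper's body (76 mm by 85 mm) begins 54 mm behind the grasp point. The pads swing forward as they close: fully open they stand 13 mm farther back than shut.
Start: joints at [-1.471, 0.245, 1.558, -0, 1.339, -0.174], TCP at [175.759, -625.799, 404.69] pointing down, gripper open.
Joint ranges: [-3.13, 3.13], [-1.02, 2.26], [0.13, 2.54], [-0.95, 4.09], [0.21, 2.88], [-2.74, 2.74]. Speed limits (rad/s): [2.57, 2.57, 3.14, 3.14, 3.14, 3.14].

## Interface

Orientations are given as a 3x3 rotation matrix whose columns are the frame's x, y, z axes.
In Python, from plant import arm gives the robot as it stands.
- The arm moves only by the shell command python3 -m crank 'ROWS'. ROWS is JSON, a list of rows, each an object with "grip": the opening, from 0 (shut) to 1 (fully open); "offset": the shift along the tool's x, y, z in m, a list of three; "spin": the turn about the tool's z in rad. In form: [{"grip": grip, "offset": [tx, ty, tz], "spin": spin}, ...]. A call has 1 to 12 rows; each row shifts and turns the commanded pose from where the row before left it, along the tool's axes as they then stand; what a row does not reach is not made up. A row lasts 1/10 s, in which the tool goes at most 50 mm and 8.59 degrees, less where a joint would pass 70% of its speed; a pose out of reach is approached as far as the arm can. A call is refused whole if a number of a shift passes 0.05 or a number of a turn 0.15, either way. A call with a gripper value outside its range is refused whole. The fingers move at their own pace and stop on an object; the grip force is fixed at half the most. Time passes only in rows, so rows that do not move let the fingers close. It gives the time, the measured TCP pose, the force, the opening and the grip force at its end, in the units of the state.
- arm.observe(): the state, without advancing time (a new reading comes with each control period).
- arm.capture(name): name is "scene" or "top" or "wrist"; returns a dict with "frame" (480x640x3 uint8, red, green, blue), "depth" (480x640 float32, mm along the optical axis (not along the pixel's ray), 0 where there is no reading), "K" (3x3 intrinsics, pixels), "dist" ([k1, k2, p1, p2, k3] as OpenCV has them; the pictures are not rectified), "pose" (4x4, takes a point from camera to world coordinates); the wrist camera has in their place "tool_from_camera" (4x4, takes a point from camera to tool coordinates, whose origin is the TCP and whose axes are the flange's). Camera axes: x right, y down, z forward; pixel columns grow to the right and rows downward; lengths in mm; the calibration is good to about 2 mm. A picture is of the moment at which its call begins: read the wrist's pose just before it.
- arm.hand_in(): hands the job in; it is judged then, once.
The state is a dict: "time": time; "qpos": joint angles; "joint_velocities": joint speeds; "tau": joint torques, N m; "eef_pos": TCP position; "tcp_rot": TCP orientation; "contact_force": force on the tool from outside, world axes, zero at the start; "torque": the same for the moment, N m; "width": finger opening in mm; "gripper_force": force on a finger pad.
Only numpy, scipy, OpenCV 4.12 (cv2) and the standard library are available. Lean on these libraries where they do the work, as an engineer would, in place of code of your own. Each camera call takes 0.05 s, during which the arm holds its last target. There are 200 camera calls.

## Working session

There is one attempt and no reset: what is moved stays moved. The work goes in short steps, Python scripts to look and compute and a shell command to move; the robot and the scene stay as the last step left them, time stands still between calls to the robot, and variables do not carry over. Pictures are saved under pics/ and viewed, at most 10 in all, crops included, and the job is handed in when it is done.

```bash
mkdir -p pics
python3 - <<'E'
from plant import arm
import cv2,numpy as np
s=arm.observe();print(s['time'],s['eef_pos'],np.round(s['tcp_rot'],3),s['contact_force'],s['width'])
for n in('scene','top'):
    c=arm.capture(n);cv2.imwrite(f'pics/{n}0.png',c['frame'][:,:,::-1]);np.savez(f'{n}0.npz',**c);print(np.round(c['pose'],3))
E
```

```text
0.0 [ 175.72609419 -625.5573021   403.57612801] [[ 0.963  0.27  -0.   ]
 [ 0.27  -0.963  0.002]
 [ 0.    -0.002 -1.   ]] [ 0.35065263 -0.59881667 -0.38671553] 85.62781022164975
[[ 3.95000e-01 -6.85000e-01  6.11000e-01 -1.96257e+02]
 [-9.18000e-01 -2.98000e-01  2.60000e-01 -2.31882e+02]
 [ 4.00000e-03 -6.64000e-01 -7.47000e-01  6.70806e+02]
 [ 0.00000e+00  0.00000e+00  0.00000e+00  1.00000e+00]]
[[-1.00000e-03 -9.95000e-01  1.01000e-01  4.99623e+02]
 [-1.00000e+00  1.00000e-03  1.00000e-03  1.22283e+02]
 [-1.00000e-03 -1.01000e-01 -9.95000e-01  9.20628e+02]
 [ 0.00000e+00  0.00000e+00  0.00000e+00  1.00000e+00]]
```

View pics/scene0.png

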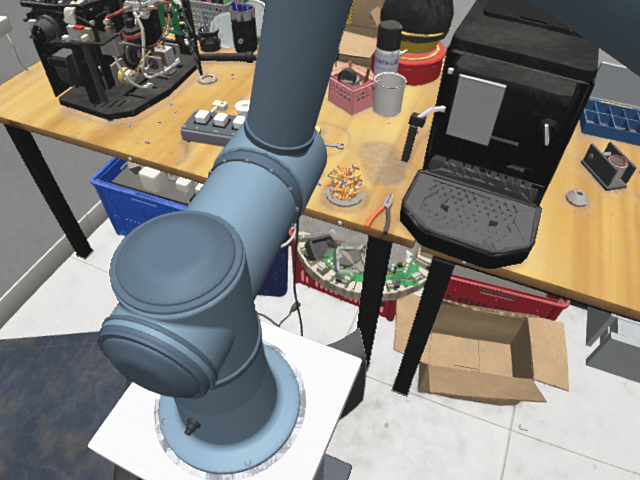

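View pics/top0.png

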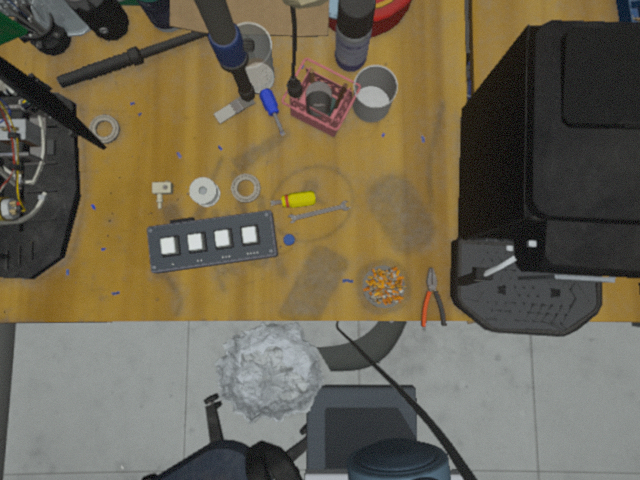

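```bash
cat > h.py <<'E'
import numpy as np,cv2
def px2w(c,uv,z=None,pose=None):
    P=c['pose'] if pose is None else pose
    n=cv2.undistortPoints(np.array(uv,float).reshape(-1,1,2),c['K'],c['dist']).reshape(-1,2)
    out=[]
    for (u,v),(a,b) in zip(uv,n):
        r=P[:3,:3]@[a,b,1]
        d=c['depth'][int(round(v))-2:int(round(v))+3,int(round(u))-2:int(round(u))+3]; d=np.median(d[d>0]) if (d>0).any() else 0
        s=d if z is None else (z-P[2,3])/r[2]
        out.append(P[:3,3]+s*r)
    return np.round(out,1)
E
python3 - <<'E'
from h import *
c=np.load('top0.npz')
K=[(168,245),(195,241),(222,237),(249,235)]
print(px2w(c,K),px2w(c,K,62))
print(px2w(c,[(460,250),(452,300),(338,322),(289,239),(480,240)]))
E
python3 -m crank '[{"grip":0,"offset":[0,-0.05,0],"spin":0},{"grip":0,"offset":[0,-0.05,0],"spin":0},{"grip":0,"offset":[0,-0.05,0],"spin":0}]'
python3 -c "
from plant import arm
s=arm.observe();print(s['qpos'],s['eef_pos'])"
```

```text
[[575.1 410.   62. ]
 [582.4 360.8  62.1]
 [589.7 311.3  62.3]
 [593.8 262.1  58.3]] [[575.1 410.   62. ]
 [582.4 360.8  62. ]
 [589.8 311.3  62. ]
 [593.4 261.6  62. ]]
[[ 565.9 -130.8   51.5]
 [ 472.3 -123.9   11.8]
 [ 403.2   85.6 -343.6]
 [ 590.7  191.1   13.8]
 [ 582.9 -162.7   68.6]]
time: 0.4
eef_pos: [134.8, -479.8, 403.5]
tcp_rot: [[0.963, 0.271, -0.0], [0.271, -0.963, 0.002], [0.0, -0.002, -1.0]]
contact_force: [0.3, 1.1, 2.0]
width: 44.0
gripper_force: 0.0
[-1.52473022e+00 -1.16027796e-01  1.93920509e+00 -9.64190071e-05
  1.32044962e+00 -2.27947268e-01] [ 134.82956365 -479.78643741  403.53958066]
```

```bash
python3 -m crank '[{"grip":0,"offset":[0,-0.05,0],"spin":0},{"grip":0,"offset":[0,-0.05,0],"spin":0},{"grip":0,"offset":[0,-0.05,0],"spin":0},{"grip":0,"offset":[0,-0.05,0],"spin":0},{"grip":0,"offset":[0,-0.023,0],"spin":0},{"grip":0,"offset":[0,0,0],"spin":0}]'
python3 -c "
from plant import arm
s=arm.observe();print(s['qpos'],s['eef_pos'])"
```

```text
time: 1.0
eef_pos: [75.4, -267.8, 404.7]
tcp_rot: [[0.963, 0.269, -0.001], [0.269, -0.963, -0.004], [-0.002, 0.003, -1.0]]
contact_force: [-0.7, -0.8, -0.5]
width: -0.1
gripper_force: 0.0
[-1.71308024e+00 -8.47805620e-01  2.41772932e+00 -8.43855367e-05
  1.56809155e+00 -4.14583505e-01] [  75.38493972 -267.76356519  404.74923085]
```

```bash
python3 -m crank '[{"grip":0,"offset":[0.041,-0.003,0],"spin":-0.149},{"grip":0,"offset":[0.041,-0.003,0],"spin":-0.149},{"grip":0,"offset":[0.041,-0.003,0],"spin":-0.149},{"grip":0,"offset":[0.041,-0.003,0],"spin":-0.149},{"grip":0,"offset":[0.041,-0.003,0],"spin":-0.149},{"grip":0,"offset":[0.041,-0.003,0],"spin":-0.149},{"grip":0,"offset":[0,0,0],"spin":0}]'
python3 - <<'E'
from plant import arm
import cv2
s=arm.observe();print(s['qpos'],s['eef_pos'])
c=arm.capture('scene');cv2.imwrite('pics/scene1.png',c['frame'][:,:,::-1])
E
```

```text
time: 1.7
eef_pos: [257.2, -108.6, 404.7]
tcp_rot: [[0.378, 0.926, 0.0], [0.926, -0.378, 0.002], [0.002, -0.001, -1.0]]
contact_force: [0.7, -0.2, -0.6]
width: -0.1
gripper_force: 0.0
[-8.14867369e-01 -8.41745026e-01  2.41502153e+00  1.26434345e-03
  1.56960256e+00 -4.26807707e-01] [ 257.22918269 -108.55759583  404.74458339]
```

View pics/scene1.png

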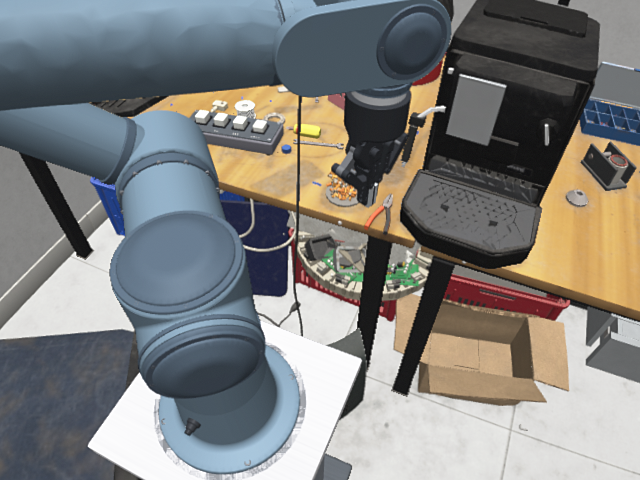

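```bash
python3 -m crank '[{"grip":0,"offset":[0.038,-0.018,0],"spin":-0.149},{"grip":0,"offset":[0.039,-0.003,0],"spin":-0.149},{"grip":0,"offset":[0.039,-0.003,0],"spin":-0.149},{"grip":0,"offset":[0.039,-0.003,0],"spin":-0.149},{"grip":0,"offset":[0.039,-0.003,0],"spin":-0.149},{"grip":0,"offset":[0.039,-0.003,0],"spin":-0.149},{"grip":0,"offset":[0.039,-0.003,0],"spin":-0.149},{"grip":0,"offset":[0,0,0],"spin":0}]'
python3 - <<'E'
from plant import arm
s=arm.observe();print(s['qpos'],s['eef_pos'])
E
```

```text
time: 2.55
eef_pos: [208.1, 154.9, 405.0]
tcp_rot: [[-0.605, 0.796, -0.001], [0.796, 0.605, 0.001], [0.001, -0.0, -1.0]]
contact_force: [1.0, -0.5, -1.1]
width: -0.1
gripper_force: 0.0
[ 1.90519873e-01 -9.34989168e-01  2.45461207e+00  7.41710938e-04
  1.62254471e+00 -4.59612529e-01] [208.06555513 154.86320389 404.9700698 ]
```

```bash
python3 -m crank '[{"grip":0,"offset":[-0.002,0.0485,0],"spin":0},{"grip":0,"offset":[-0.002,0.0485,0],"spin":0},{"grip":0,"offset":[-0.002,0.0485,0],"spin":0},{"grip":0,"offset":[-0.002,0.0485,0],"spin":0},{"grip":0,"offset":[-0.002,0.0485,0],"spin":0},{"grip":0,"offset":[-0.002,0.0485,0],"spin":0},{"grip":0,"offset":[-0.002,0.0485,0],"spin":0.128},{"grip":0,"offset":[0,0.048,0],"spin":0.128},{"grip":0,"offset":[0,0.048,0],"spin":0.128},{"grip":0,"offset":[0,0,0],"spin":0.128},{"grip":0,"offset":[0,0,0],"spin":0}]'
python3 - <<'E'
from plant import arm
from h import *
s=arm.observe();print(s['qpos'],s['eef_pos'])
c=arm.capture('wrist');cv2.imwrite('pics/w1.png',c['frame'][:,:,::-1])
T=np.eye(4);T[:3,:3]=s['tcp_rot'];T[:3,3]=s['eef_pos']
c['pose']=T@c['tool_from_camera'];np.savez('w1.npz',**c)
t=arm.capture('top');cv2.imwrite('pics/t1.png',t['frame'][:,:,::-1])
E
```

```text
time: 3.65
eef_pos: [572.0, 376.0, 403.2]
tcp_rot: [[-0.121, 0.993, -0.003], [0.993, 0.121, -0.002], [-0.001, -0.003, -1.0]]
contact_force: [0.7, -1.6, -0.0]
width: 0.0
gripper_force: 0.0
[ 4.16373674e-01  3.25637689e-01  1.46239606e+00 -5.03352959e-04
  1.35691381e+00  2.95160832e-01] [571.97952589 376.02217294 403.19954846]
```

View pics/w1.png

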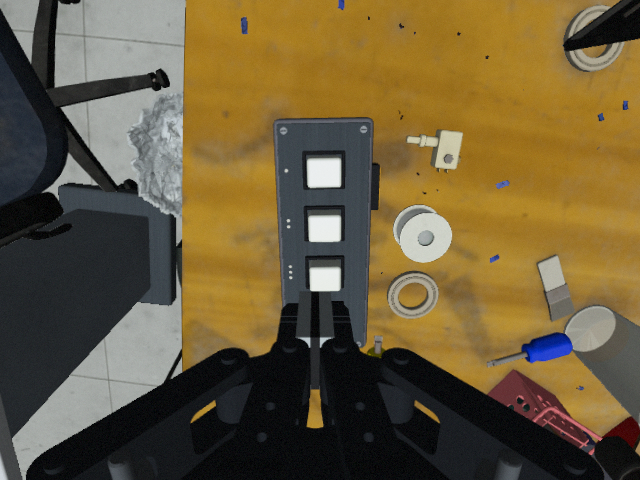

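Run:
```python
from h import *
c=np.load('w1.npz')
im=c['frame'].astype(int).min(2); m=((im>180)*255).astype(np.uint8); m[:, :300]=0; m[:,350:]=0; m[300:]=0
n,l,st,ce=cv2.connectedComponentsWithStats(m)
K=[tuple(ce[i]) for i in range(1,n) if st[i,4]>300]
print(np.round(K,1));print(px2w(c,K),px2w(c,K,62))
s=np.load('top0.npz');im=s['frame'].astype(int).min(2);m=((im>180)*255).astype(np.uint8);m[:225]=0;m[260:]=0;m[:,:155]=0;m[:,265:]=0
n,l,st,ce=cv2.connectedComponentsWithStats(m)
K=sorted([tuple(ce[i]) for i in range(1,n) if st[i,4]>60])
print(np.round(K,1));print(px2w(s,K),px2w(s,K,62))
```

```text
[[323.8 172.5]
 [324.  228.4]
 [324.5 279. ]]
[[574.4 411.1  60.6]
 [581.  361.8  61. ]
 [587.9 312.6  60.9]] [[574.4 411.3  62. ]
 [580.9 362.1  62. ]
 [587.8 313.1  62. ]]
[[167.3 245.2]
 [194.5 241.4]
 [221.6 237.6]
 [248.8 234.1]]
[[574.7 411.4  61.8]
 [581.7 361.7  62.1]
 [588.6 312.   62.4]
 [595.5 262.6  58.2]] [[574.7 411.3  62. ]
 [581.7 361.7  62. ]
 [588.7 312.1  62. ]
 [595.  262.   62. ]]
```

```bash
python3 -m crank '[{"grip":0,"offset":[0.0347,0.0067,0],"spin":-0.018},{"grip":0,"offset":[0,0,0.045],"spin":0},{"grip":0,"offset":[0,0,0.045],"spin":0},{"grip":0,"offset":[0,0,0.04],"spin":0},{"grip":0,"offset":[0,0,0.02],"spin":0},{"grip":0,"offset":[0,0,0],"spin":0},{"grip":0,"offset":[0,0,0],"spin":0}]'
python3 - <<'E'
from plant import arm
import cv2,numpy as np
c=arm.capture('top');cv2.imwrite('pics/t2.png',cv2.resize(c['frame'][180:300,100:300,::-1],None,fx=4,fy=4))
c=arm.capture('wrist');cv2.imwrite('pics/w2.png',c['frame'][:,:,::-1])
E
```

```text
time: 4.45
eef_pos: [570.7, 413.9, 257.5]
tcp_rot: [[-0.145, 0.989, 0.002], [0.989, 0.145, 0.001], [0.0, 0.002, -1.0]]
contact_force: [0.7, 0.0, 0.5]
width: 0.0
gripper_force: 0.0
```

View pics/w2.png

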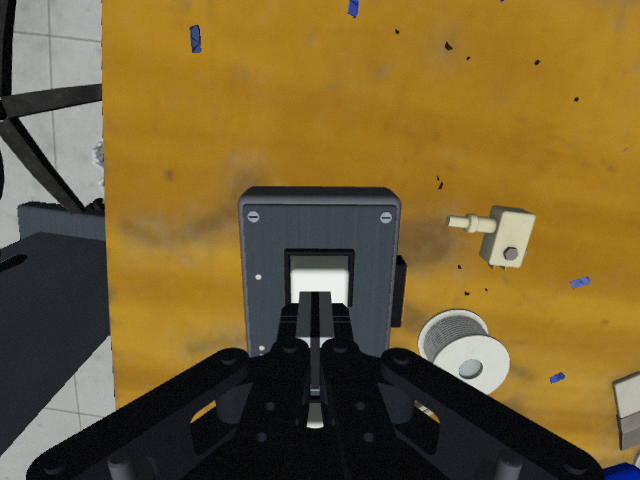

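```bash
python3 -m crank '[{"grip":0,"offset":[-0.002,0.003,0.008],"spin":0},{"grip":0,"offset":[0,0,0.004],"spin":0},{"grip":0,"offset":[0,0,0],"spin":0}]' | grep -E 'eef|force'
for i in 1 2; do python3 -m crank '[{"grip":0,"offset":[0,0,0],"spin":0}]'| grep -E 'eef|force'; done
```

```text
eef_pos: [573.4, 412.9, 243.4]
contact_force: [-1.0, 0.1, -0.5]
gripper_force: 0.0
eef_pos: [573.4, 413.1, 243.9]
contact_force: [-0.1, 0.4, -0.3]
gripper_force: 0.0
eef_pos: [573.5, 413.2, 244.2]
contact_force: [0.8, -1.3, -0.6]
gripper_force: 0.0
```

```bash
python3 -m crank '[{"grip":0,"offset":[0,0,0.006],"spin":0},{"grip":0,"offset":[0,0,0],"spin":0}]'| grep -E 'eef|contact'
for i in 1 2 ; do python3 -m crank '[{"grip":0,"offset":[0,0,0],"spin":0}]'| grep -E 'contact'; done
python3 -m crank '[{"grip":0,"offset":[0,0,0.001],"spin":0},{"grip":0,"offset":[0,0,0],"spin":0}]'| grep -E 'eef|contact'
python3 -m crank '[{"grip":0,"offset":[0,0,0.001],"spin":0},{"grip":0,"offset":[0,0,0],"spin":0}]'| grep -E 'eef|contact'
python3 -m crank '[{"grip":0,"offset":[0,0,0.001],"spin":0},{"grip":0,"offset":[0,0,0],"spin":0}]'| grep -E 'eef|contact'
```

```text
eef_pos: [573.2, 413.0, 237.0]
contact_force: [-1.3, 0.6, -0.5]
contact_force: [0.4, -0.6, 0.1]
contact_force: [1.0, 0.9, 0.1]
eef_pos: [573.5, 413.1, 237.1]
contact_force: [-0.2, -0.2, -0.3]
eef_pos: [573.5, 413.1, 235.9]
contact_force: [-0.1, 0.2, 0.9]
eef_pos: [573.6, 413.1, 235.2]
contact_force: [0.2, 0.1, 0.4]
```

```bash
python3 -m crank '[{"grip":0,"offset":[0,0,0.001],"spin":0},{"grip":0,"offset":[0,0,0],"spin":0}]'| grep -E 'eef|contact'
for i in 1 2 ; do python3 -m crank '[{"grip":0,"offset":[0,0,0],"spin":0}]'| grep -E 'contact'; done
python3 -m crank '[{"grip":0,"offset":[0,0,0.001],"spin":0},{"grip":0,"offset":[0,0,0],"spin":0}]'| grep -E 'eef|contact'
for i in 1 2 ; do python3 -m crank '[{"grip":0,"offset":[0,0,0],"spin":0}]'| grep -E 'contact'; done
```

```text
eef_pos: [573.6, 413.1, 234.2]
contact_force: [-0.4, 1.1, 1.2]
contact_force: [0.4, -0.0, 2.0]
contact_force: [-0.9, -0.5, 1.2]
eef_pos: [573.6, 413.1, 233.1]
contact_force: [-0.1, 0.2, 2.3]
contact_force: [0.3, -0.1, 2.7]
contact_force: [0.1, -0.3, 1.9]
```

```bash
python3 -m crank '[{"grip":0,"offset":[0,0,-0.01],"spin":0},{"grip":0,"offset":[-0.025,0,0],"spin":0},{"grip":0,"offset":[-0.0265,0.001,0],"spin":0},{"grip":0,"offset":[0,0,0],"spin":0},{"grip":0,"offset":[0,0,0.006],"spin":0},{"grip":0,"offset":[0,0,0.002],"spin":0},{"grip":0,"offset":[0,0,0],"spin":0}]'| grep -E 'eef|contact'
python3 -m crank '[{"grip":0,"offset":[0,0,0.001],"spin":0},{"grip":0,"offset":[0,0,0],"spin":0}]'| grep -E 'eef|contact'
for i in 1 2 ; do python3 -m crank '[{"grip":0,"offset":[0,0,0],"spin":0}]'| grep -E 'contact'; done
python3 -m crank '[{"grip":0,"offset":[0,0,0.001],"spin":0},{"grip":0,"offset":[0,0,0],"spin":0}]'| grep -E 'eef|contact'
for i in 1 2 ; do python3 -m crank '[{"grip":0,"offset":[0,0,0],"spin":0}]'| grep -E 'contact'; done
```

```text
eef_pos: [581.7, 362.9, 234.6]
contact_force: [-0.2, -0.7, 2.1]
eef_pos: [581.7, 362.9, 234.1]
contact_force: [-1.3, 0.1, 2.1]
contact_force: [-0.5, 0.2, 1.1]
contact_force: [-0.3, 2.0, 2.1]
eef_pos: [582.0, 362.4, 233.1]
contact_force: [0.0, 1.0, 2.3]
contact_force: [-0.5, 1.9, 2.4]
contact_force: [-0.8, 2.1, 1.8]
```

Key 2 is also raised (about 2 N at 233). Next is key 3.

```bash
python3 -m crank '[{"grip":0,"offset":[0,0,-0.01],"spin":0},{"grip":0,"offset":[-0.025,0,0],"spin":0},{"grip":0,"offset":[-0.0255,0,0],"spin":0},{"grip":0,"offset":[0,0,0],"spin":0},{"grip":0,"offset":[0,0,0.006],"spin":0},{"grip":0,"offset":[0,0,0.002],"spin":0},{"grip":0,"offset":[0,0,0],"spin":0}]'| grep -E 'eef|contact'
python3 -m crank '[{"grip":0,"offset":[0,0,0.001],"spin":0},{"grip":0,"offset":[0,0,0],"spin":0}]'| grep -E 'eef|contact'
for i in 1 2 ; do python3 -m crank '[{"grip":0,"offset":[0,0,0],"spin":0}]'| grep -E 'contact'; done
python3 -m crank '[{"grip":0,"offset":[0,0,0.001],"spin":0},{"grip":0,"offset":[0,0,0],"spin":0}]'| grep -E 'eef|contact'
for i in 1 2 ; do python3 -m crank '[{"grip":0,"offset":[0,0,0],"spin":0}]'| grep -E 'contact'; done
```

```text
eef_pos: [589.0, 312.9, 234.6]
contact_force: [0.8, -0.2, 0.6]
eef_pos: [589.1, 312.9, 234.1]
contact_force: [-0.3, 0.8, 2.4]
contact_force: [0.0, -0.3, 1.4]
contact_force: [-1.1, 1.3, 1.5]
eef_pos: [589.4, 312.5, 233.2]
contact_force: [-0.8, 1.4, 1.4]
contact_force: [-0.4, 1.8, 2.2]
contact_force: [-0.3, 1.3, 1.5]
```

```bash
python3 -m crank '[{"grip":0,"offset":[0,0,-0.01],"spin":0},{"grip":0,"offset":[-0.025,0,0],"spin":0},{"grip":0,"offset":[-0.025,0,0],"spin":0},{"grip":0,"offset":[0,0,0],"spin":0},{"grip":0,"offset":[0,0,0.006],"spin":0},{"grip":0,"offset":[0,0,0.004],"spin":0},{"grip":0,"offset":[0,0,0],"spin":0}]'| grep -E 'eef|contact'
for i in 1 2 ; do python3 -m crank '[{"grip":0,"offset":[0,0,0],"spin":0}]'| grep -E 'contact'; done
python3 -m crank '[{"grip":0,"offset":[0,0,0.001],"spin":0},{"grip":0,"offset":[0,0,0],"spin":0}]'| grep -E 'eef|contact'
for i in 1 2 ; do python3 -m crank '[{"grip":0,"offset":[0,0,0],"spin":0}]'| grep -E 'contact'; done
python3 -m crank '[{"grip":0,"offset":[0,0,0.0005],"spin":0},{"grip":0,"offset":[0,0,0],"spin":0}]'| grep -E 'eef|contact'
for i in 1 2 ; do python3 -m crank '[{"grip":0,"offset":[0,0,0],"spin":0}]'| grep -E 'contact'; done
```

```text
eef_pos: [596.0, 263.4, 231.9]
contact_force: [-0.3, 0.4, 0.8]
contact_force: [-0.2, -0.1, 0.7]
contact_force: [-0.7, -0.8, 0.4]
eef_pos: [596.6, 263.0, 232.0]
contact_force: [0.2, 0.0, -0.3]
contact_force: [-0.1, 0.0, -1.0]
contact_force: [0.0, 0.6, 0.2]
eef_pos: [596.7, 262.8, 231.7]
contact_force: [0.6, -0.4, 1.8]
contact_force: [-0.9, -0.0, 0.5]
contact_force: [0.5, 0.3, 1.0]
```

```bash
python3 -m crank '[{"grip":0,"offset":[0,0,0.0005],"spin":0},{"grip":0,"offset":[0,0,0],"spin":0}]'| grep -E 'eef|contact'
for i in 1 2 3; do python3 -m crank '[{"grip":0,"offset":[0,0,0],"spin":0}]'| grep -E 'contact'; done
```

```text
eef_pos: [596.7, 262.9, 231.4]
contact_force: [-1.1, -0.6, 2.9]
contact_force: [-1.7, -0.6, 2.9]
contact_force: [-1.0, -0.7, 1.8]
contact_force: [-0.0, -0.1, 2.4]
```

```bash
python3 -m crank '[{"grip":0,"offset":[0,0,0.0004],"spin":0},{"grip":0,"offset":[0,0,0],"spin":0}]'| grep -E 'time|eef|contact'
for i in 1 2 3; do python3 -m crank '[{"grip":0,"offset":[0,0,0],"spin":0}]'| grep -E 'contact'; done
```

```text
time: 12.25
eef_pos: [596.7, 262.9, 230.7]
contact_force: [-1.5, 0.2, 2.9]
contact_force: [-0.6, -0.3, 2.6]
contact_force: [-0.5, -0.5, 3.0]
contact_force: [0.6, 0.5, 2.2]
```

```bash
python3 -m crank '[{"grip":0,"offset":[0,0,0.001],"spin":0},{"grip":0,"offset":[0,0,0.001],"spin":0},{"grip":0,"offset":[0,0,0.001],"spin":0},{"grip":0,"offset":[0,0,0.001],"spin":0},{"grip":0,"offset":[0,0,0],"spin":0}]'| grep -E 'eef|contact'
python3 -m crank '[{"grip":0,"offset":[0,0,0.001],"spin":0},{"grip":0,"offset":[0,0,0],"spin":0}]'| grep -E 'eef|contact'
python3 -m crank '[{"grip":0,"offset":[0,0,0.0005],"spin":0},{"grip":0,"offset":[0,0,0],"spin":0}]'| grep -E 'eef|contact'
for i in 1 2; do python3 -m crank '[{"grip":0,"offset":[0,0,0],"spin":0}]'| grep -E 'eef|contact'; done
```

```text
eef_pos: [596.7, 262.9, 227.0]
contact_force: [-0.2, -0.9, 4.9]
eef_pos: [596.7, 262.9, 226.1]
contact_force: [-0.9, -1.0, 5.3]
eef_pos: [596.8, 262.9, 225.9]
contact_force: [-2.3, -0.9, 7.7]
eef_pos: [596.8, 262.9, 226.0]
contact_force: [-2.8, -0.7, 8.1]
eef_pos: [596.7, 262.9, 225.9]
contact_force: [-2.6, -1.6, 7.0]
```

```bash
python3 -m crank '[{"grip":0,"offset":[0,0,0.0006],"spin":0},{"grip":0,"offset":[0,0,0],"spin":0}]'| grep -E 'eef|contact'
python3 -m crank '[{"grip":0,"offset":[0,0,0],"spin":0}]'| grep -E 'eef|contact'
python3 -m crank '[{"grip":0,"offset":[0,0,-0.005],"spin":0},{"grip":0,"offset":[0,0,-0.01],"spin":0},{"grip":0,"offset":[0,0,-0.04],"spin":0},{"grip":0,"offset":[0,0,-0.05],"spin":0},{"grip":0,"offset":[0,0,-0.05],"spin":0},{"grip":0,"offset":[0.04,-0.03,0],"spin":0},{"grip":0,"offset":[0.04,-0.03,0],"spin":0},{"grip":0,"offset":[0,-0.04,0],"spin":0},{"grip":0,"offset":[0,-0.04,0],"spin":0},{"grip":0,"offset":[0,0,0],"spin":0},{"grip":0,"offset":[0,0,0],"spin":0}]'
python3 - <<'E'
from plant import arm
from h import *
c=arm.capture('top');cv2.imwrite('pics/t3.png',c['frame'][:,:,::-1])
print(px2w(c,[(167.3,245.2),(194.5,241.4),(221.6,237.6),(248.8,234.1)]))
E
```

```text
eef_pos: [596.8, 262.9, 225.9]
contact_force: [-4.5, -1.7, 10.9]
eef_pos: [596.8, 262.9, 225.9]
contact_force: [-3.7, -2.2, 9.8]
time: 15.05
eef_pos: [445.7, 321.7, 379.6]
tcp_rot: [[-0.146, 0.989, 0.0], [0.989, 0.146, 0.0], [0.0, 0.0, -1.0]]
contact_force: [1.2, 0.1, 0.7]
width: -0.3
gripper_force: 0.0
[[574.7 411.3  61.9]
 [581.6 361.6  62.4]
 [588.7 312.   62. ]
 [595.  261.8  62.7]]
```

View pics/t3.png

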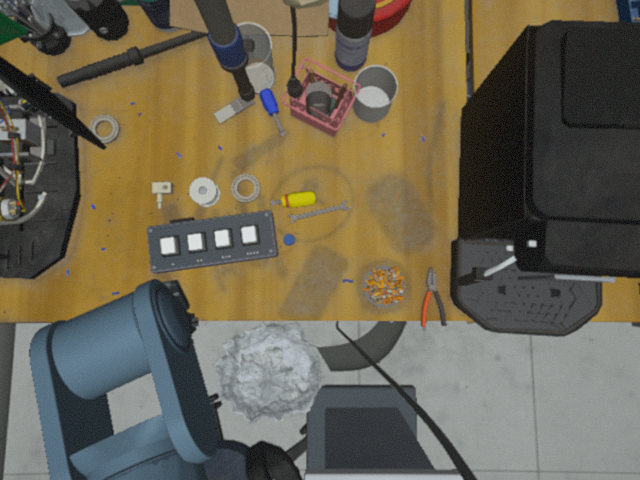

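The picture shows all four keys up at (167,245) to (249,234), with depth putting their tops at about 62 mm. The loose things haven't moved and the hand is clear.

```bash
python3 -c "
from plant import arm
print(arm.hand_in())"
```

```text
the job is handed in; nothing more can be done
None
```

I tapped the keys from left to right and found the rightmost one latched; I pressed it down until it released. All four keys now measure about 62 mm, the loose things haven't moved, the hand is clear, and the job is handed in; no verdict came back.

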